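Tuck a gel frame's leaf shut over a glass roundel

TASK

Shut the open gel frame in the ejector over its frosted glass roundel: with your fingertips push its hinged leaf over until it lies flat on the frame, then push the leaf by its thumb tab fully home, so that its free edge is tucked beneath the retaining lip. Leave the frame in its runners and the roundel in its well, lift nothing, and do not press on the glass or the red eject button. Leave everything else on the counter where it is.

Things in the scene. Friction and masses are not known exactly. Their poses are not given: they have to be found in the camera images.
- dock: frame ejector, fixed: a steel bed 218 x 150 mm with two C-runners (13 mm high, y = +-60 to 69 mm) holding a black gel frame, and a grey block 38 mm high (x = 71 to 117 mm, 94 mm wide). Origin on the counter under the frame's aperture centre; x runs from the leaf's hinge to the retaining lip and block, z up. Bed: x = -98 to 120, y = +-75 mm. Heights below are above the counter
- frame_centre (a point): centre of the gel frame's round well, on its floor (8 mm high), where the glass lies. The frame is black aluminium, 150 x 130 mm; its flat top face, on which the shut leaf rests, is 14.5 mm high. Axes as the dock's
- frame (a joint): how far the gel frame has slid out of its runners in the dock's -x direction (m): 0 = home against the end stop, up to 0.05; stiff (about 6 N)
- leaf (a joint): fold angle of the hinged leaf (rad): 0 = shut flat, pi/2 = upright, at most 2.15; starts 1.75 to 2.05, leaning back off the frame. Stiff hinge: stays where left; about 0.5 N at the free edge turns it. A black aluminium plate 2.5 mm thick, 108 mm wide, 126 mm from pin to free edge, with a 65 mm round hole centred 64 mm from the pin, then a plain 29 mm strip to the edge
- leaf_pin (a joint): how far the hinge pin, with the leaf, has slid along its slots in the dock's +x direction (m): 0 = drawn back, the free edge then folds clear of the lip; 0.014 = fully home, the shut edge then lies 7 mm under the flat of the lip. Starts 0 to 0.0015; friction of about 3 N holds it where left. Beyond about 0.004 the folding leaf lands on top of the lip
- leaf_root (a point): middle of the leaf's hinge pin, 15.75 mm high, at dock x = -78 mm when drawn back and -64 mm when home; its x axis points along the leaf to the free edge, z out of the leaf's outer face (up when shut). The slotted cheeks at its two ends (dock y = +-57 mm) are 21 mm high
- leaf_edge (a point): middle of the leaf's free edge, at half the plate's thickness, 126 mm from the pin; at dock x = 48 mm when shut and drawn back, 62 mm when home. Axes as point leaf_root
- thumb_tab (a point): top of the thumb tab, a small plate 40 mm wide and 2.5 mm thick standing 12 mm off the leaf's outer face, parallel to the hinge, 20 mm from the pin; with the leaf shut it stands up from 17 to 29 mm high. Pushing its hinge side moves the shut leaf towards the lip
- lip_mid (a point): middle of the front lower edge of the retaining lip, 20 mm high, at dock x = 55 mm: a black return lip 90 mm wide, 2.5 mm thick, fixed to the frame's far side and reaching back over it; its underside is 5.5 mm above the frame's top face; a lead-in flare rises from it to about 25 mm high at x = 51 mm
- roundel: frosted glass roundel, a disc 76 mm across and 5 mm thick, lying loose in the frame's round well 79 mm across (its top is then 13 mm high, below the leaf); origin under its centre. Stays in the well
- eject_button (a joint): travel of the red push button on top of the grey block (m): 0 = out, 0.006 = pressed; its 26 mm cap tops out about 60 mm high at dock x = 94, y = -18 mm. Must not be pressed
- spare_frame: a second black aluminium gel frame, shut and empty, lying loose on the counter, 150 x 130 mm, 18 mm high at its lip and 26 mm at its thumb tab; origin under the centre of its aperture. To be left where it lies
- gobo_holder: white plastic gobo holder, a flat 5 mm plate 100 x 76 mm with a round hole and a 60 mm stalk (159 mm in all), lying loose beside the ejector; origin under its middle. To be left where it lies
- locking_knob: steel six-lobed locking knob, 43 mm across, 48 mm high with its stud pointing up, standing loose beside the ejector; origin under its centre. To be left where it stands
- wrench: steel wrench 200 mm long lying on the counter; origin under its middle. To be left where it lies
- hook_clamp: aluminium hook clamp with a steel wing bolt, about 65 x 150 x 30 mm, lying on the counter; origin under the middle of its jaw. To be left where it lies
- tape_roll: black roll of tape, 110 mm across, 48 mm high, lying flat; origin under its centre. To be left where it lies
- lens_cleaner: small clear bottle, 42 mm across, 115 mm high; origin under its centre. To be left where it stands
Mind the look-alikes: they are no part of the job. There is more than one size of the roundel; the job needs the larger.

How it is judged:
By the outcome, as a careful person would: the job done as asked, in the order asked, and still so for the second after the job is handed in, with the robot touching nothing.
It also fails if it takes over 45 s, if anything falls off the work surface, if the arm or the gripper's body presses on something with over 40 N, if the wrist force passes 120 N, or if a joint passes its speed limit or range.

ROBOT

A 7-joint arm with a two-finger parallel gripper is mounted at the origin on the work surface. World frame = base frame: x ahead of the robot, y to its left, z up, the work surface at z = 0. Lengths are in m, angles in rad, forces in N, time in s.
With the tool pointing down it reaches from about 0.375 to 0.925 m from the base axis. Payload 3.1 kg.
Tool frame: the origin (TCP) lies between the finger pads; the fingertips stand finger_overhang ahead of it and the grasp point (between the pads) lies 5 mm behind it (finger_overhang is the distance from the TCP to the fingertips, in m); z points along the fingers, y is the line along which they close (so a half turn about z gives the same grasp; the last joint's range is limited). The gripper opens to 85 mm and grips with 20 to 120 N. Pads are 22 mm wide; open, the fingers measure 114 mm over their backs; the gripper's body (76 mm by 85 mm) begins 54 mm behind the grasp point. The pads swing forward as they close: fully open they stand 13 mm farther back than shut.
Start: joints at [-1.198, 0.383, 0.044, 1.598, -0.018, 1.161, -0.05], TCP at [0.295, 0.579, 0.245] pointing down, gripper open.
Joint ranges: [-2.61, 2.61], [-0.41, 2.15], [-1.48, 1.57], [0, 2.5], [-1.57, 4.71], [0.05, 1.97], [-2.85, 2.85]. Speed limits (rad/s): [2.79, 2.79, 3.14, 3.14, 3.14, 3.14, 3.14].

INTERFACE

Orientations are given as a rotation vector (axis times angle).
In Python, from rig import * gives the robot as it stands. The module is installed in compiled form; this text tells all that it offers.
- The arm moves only by the tool send_rows, never from a script. Its argument "steps" is a list of rows, each an object with "slide": the shift along the tool's x, y, z scaled (see below), a list of three; "turn": the turn about the tool's z scaled (see below); "claw": the closure, from 0 (fully open) to 1 (shut). A call has 1 to 20 rows; each row is the pose to reach, as a shift and turn from the pose commanded when the call began, along the tool's axes at that moment, turning the shorter way round; what a row does not reach only later rows make up. The controller multiplies each number of a shift by 0.5 m and each number of a turn by 360 degrees. A row lasts 1/12 s, in which the tool goes at most 41.7 mm and 7.16 degrees, less where a joint would pass 70% of its speed; a pose out of reach is approached as far as the arm can. A call with a number of a shift or a turn outside -1 to 1 is refused whole. A call with a gripper value outside its range is refused whole. The fingers move at their own pace and stop on an object; "grip_force" is the grip in N (left out, the last holds). Time passes only in rows, so rows that repeat a pose let the fingers close. It gives the time, the measured TCP pose, the force, the opening and the grip force at its end, in the units of the state.
- get_obs(): the state, without advancing time (a new reading comes with each control period).
- get_image(name): name is "scene" or "side" or "wrist"; returns the picture (480x640x3 uint8, blue, green, red); there is no depth.
- calibration(name): a dict with "fx", "fy", "cx", "cy" (pixels), "D" ([k1, k2, p1, p2, k3] as OpenCV has them; the pictures are not rectified), "T" (4x4, takes a point from camera to world coordinates). Camera axes: x right, y up, looking along -z (the intrinsics and any distortion apply to the point x, -y, -z); pixel columns grow to the right and rows downward; lengths in m; the calibration is good to about 2 mm. A picture is of the moment at which its call begins: read the wrist's pose just before it. calibration takes no time and is no camera call; for the wrist camera it gives the pose at the moment of the call.
- hand_in(): hands the job in; it is judged then, once.
The state is a dict: "time_s": time; "joint_pos": joint angles; "qd": joint speeds; "effort": joint torques, N m; "tool_pos": TCP position; "eef_rot": TCP orientation; "force": force on the tool from outside, world axes, zero at the start; "wrist_torque": the same for the moment, N m; "opening": opening from 0.0 (shut) to 1.0 (fully open); "gripper_force": force on a finger pad.
Only numpy, scipy, OpenCV 4.12 (cv2) and the standard library are available. Lean on these libraries where they do the work, as an engineer would, in place of code of your own. Each camera call takes 0.05 s, during which the arm holds its last target. There are 200 camera calls.

## Working session

There is one attempt and no reset: what is moved stays moved. The work goes in short steps, Python scripts to look and compute and a tool call to move; the robot and the scene stay as the last step left them, time stands still between calls to the robot, and variables do not carry over. Pictures are saved under pics/ and viewed, at most 10 in all, crops included, and the job is handed in when it is done.

Besides the shell and the picture viewer there is one more tool, called after "Call:" by a JSON object that holds its "method" and its "body", one argument or row to a line. send_rows: Moves the arm, as the interface text tells. Its arguments: {"type":"object","properties":{"steps":{"type":"array","items":{"type":"object","properties":{"slide":{"type":"array","items":{"type":"number","minimum":-1,"maximum":1}},"turn":{"type":"number","minimum":-1,"maximum":1},"claw":{"type":"number"}}}},"grip_force":{"type":"number"}},"required":["steps"]}

```bash
mkdir -p pics; python3 - <<'E'
from rig import *
import cv2,numpy as np
o=get_obs();print({k:np.round(v,3) for k,v in o.items()})
for n in("scene","side"):
    cv2.imwrite(f"pics/{n}0.png",get_image(n));c=calibration(n);print(n,c['fx'],c['fy'],c['cx'],c['cy'],c['D'],np.round(c['T'],3).tolist())
E
```

```text
{'time_s': np.float64(0.0), 'joint_pos': array([-1.198,  0.384,  0.044,  1.6  , -0.018,  1.161, -0.05 ]), 'qd': array([-0.   ,  0.   , -0.   , -0.001,  0.   , -0.001,  0.001]), 'effort': array([ 0.0000e+00, -4.3345e+01,  1.0240e+00, -2.4952e+01,  1.0000e-02,
        1.1000e-02, -0.0000e+00]), 'tool_pos': array([0.294, 0.578, 0.244]), 'eef_rot': array([-0.732, -3.055,  0.004]), 'force': array([-0.094, -0.152,  0.854]), 'wrist_torque': array([ 0.059, -0.101, -0.003]), 'gripper_force': np.float64(0.0), 'opening': np.float64(1.0)}
scene 598.1961716245913 598.1961716245913 318.0769677753851 237.8523359544687 [0.06022914 0.         0.         0.         0.        ] [[0.708, -0.41, 0.575, 1.345], [0.706, 0.423, -0.568, -0.827], [-0.01, 0.808, 0.589, 0.921], [0.0, 0.0, 0.0, 1.0]]
side 597.8829241035038 597.8829241035038 314.9270373601493 231.50231182159771 [-0.09420437  0.          0.          0.          0.        ] [[0.779, 0.385, -0.496, -0.379], [-0.627, 0.457, -0.631, -1.093], [-0.016, 0.802, 0.597, 1.087], [0.0, 0.0, 0.0, 1.0]]
```

View pics/scene0.png

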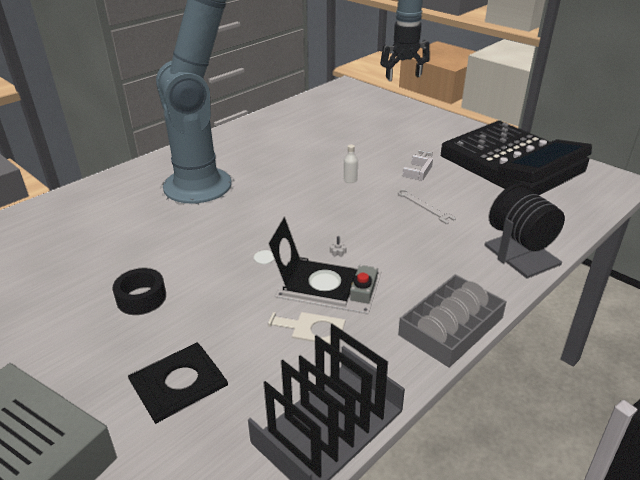

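View pics/side0.png

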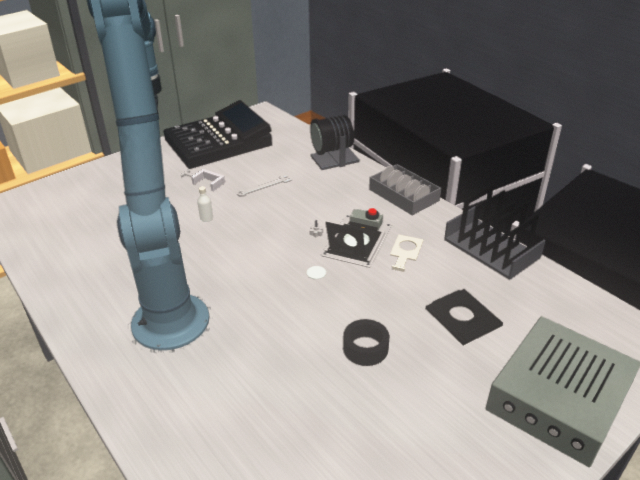

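The dock is at scene pixel (325,282), with the red button at (363,280), the roundel at (325,281) and the leaf leaning back at the left. In the side view the dock is around (355,240). Next I'll measure these.

```bash
cat > h.py <<'E'
from rig import *
import cv2,numpy as np
def ray(c,uv):
    K=np.array([[c['fx'],0,c['cx']],[0,c['fy'],c['cy']],[0,0,1]]);D=np.array(c['D'],float)
    p=cv2.undistortPoints(np.array([[uv]],float),K,D)[0,0]
    T=np.array(c['T']);d=T[:3,:3]@np.array([p[0],-p[1],-1.]);return T[:3,3],d/np.linalg.norm(d)
def onz(c,uv,z):
    o,d=ray(c,uv);return o+d*(z-o[2])/d[2]
def tri(c1,u1,c2,u2):
    o1,d1=ray(c1,u1);o2,d2=ray(c2,u2)
    s=np.linalg.lstsq(np.c_[d1,-d2],o2-o1,rcond=None)[0]
    a,b=o1+s[0]*d1,o2+s[1]*d2;return (a+b)/2,np.linalg.norm(a-b)
def proj(c,P):
    T=np.linalg.inv(np.array(c['T']));p=T[:3,:3]@P+T[:3,3]
    K=np.array([[c['fx'],0,c['cx']],[0,c['fy'],c['cy']],[0,0,1]])
    return cv2.projectPoints(np.array([[p[0],-p[1],-p[2]]]),np.zeros(3),np.zeros(3),K,np.array(c['D'],float))[0].ravel()
def red(im):
    b,g,r=[im[...,i].astype(int) for i in range(3)]
    m=((r>90)&(r>2*g)&(r>2*b)).astype(np.uint8);n,l,s,ce=cv2.connectedComponentsWithStats(m)
    i=1+np.argmax(s[1:,4]);return ce[i],s[i]
def white(im,box,t):
    x0,y0,x1,y1=box;m=(im[y0:y1,x0:x1].min(2)>t).astype(np.uint8)
    n,l,s,ce=cv2.connectedComponentsWithStats(m);return [(ce[i]+[x0,y0],s[i]+[x0,y0,0,0,0]) for i in range(1,n) if s[i,4]>30]
E
python3 - <<'E'
from h import *
a=cv2.imread('pics/scene0.png');b=cv2.imread('pics/side0.png');ca,cb=calibration('scene'),calibration('side')
ra,sa=red(a);rb,sb=red(b);print(ra,sa,rb,sb,tri(ca,ra,cb,rb))
for ce,s in white(a,(300,262,350,298),170): print(ce,s,onz(ca,ce,.013))
cv2.imwrite('pics/ca.png',cv2.resize(a[205:325,250:410],None,fx=5,fy=5,interpolation=cv2.INTER_CUBIC))
cv2.imwrite('pics/cb.png',cv2.resize(b[195:285,295:415],None,fx=6,fy=6,interpolation=cv2.INTER_CUBIC))
E
```

```text
[362.41489362 277.4893617 ] [357 273  12  10  94] [372.02083333 211.35416667] [368 208   9   7  48] (array([ 0.67693947, -0.02999912,  0.05267395]), np.float64(0.0033005756277250044))
[339.76119403 263.14925373] [324 262  26   5  67] [0.57000387 0.0110833  0.013     ]
[324.44957983 279.92436975] [310 271  30  19 476] [ 0.58752385 -0.06005499  0.013     ]
```

View pics/ca.png

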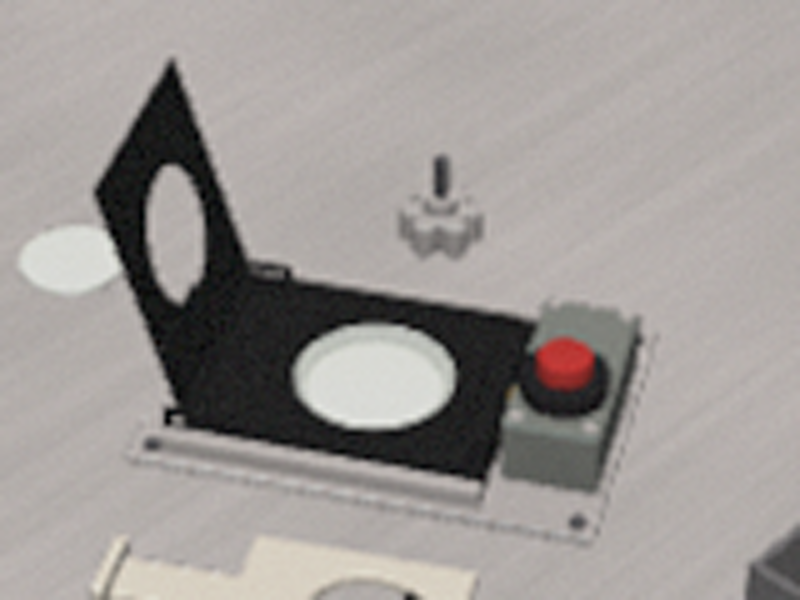

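View pics/cb.png

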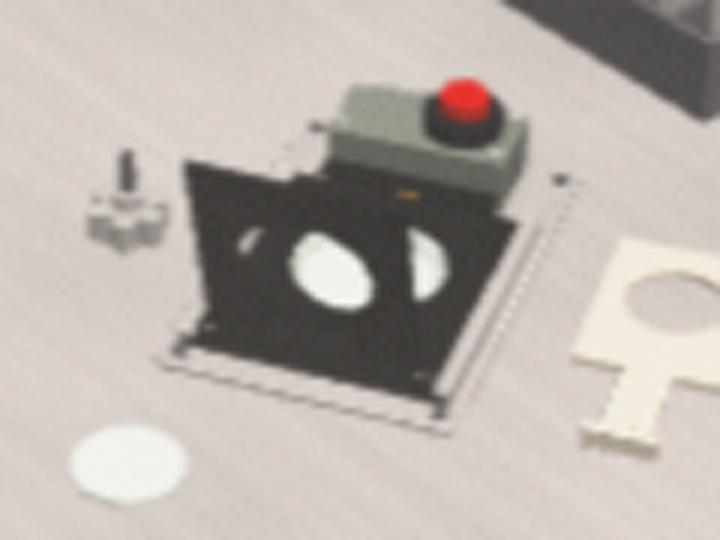

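The crops show the bed corners at scene px (368,314), (276,297) and (381,273), and side px (322,255), (370,267) and (392,225). The leaf's +y top corner is at scene (284.4,217) and side (326,222). I'll use these to check the dock yaw and the leaf angle.

```bash
python3 - <<'E'
import rig; print([k for k in dir(rig) if 'over' in k.lower()])
from h import *
ca,cb=calibration('scene'),calibration('side')
bed={'A(+120,-75)':(ca,(368.4,313.6)),'A(-98,-75)':(ca,(275.6,296.6)),'A(+120,75)':(ca,(381,272.6)),'B(-98,75)':(cb,(321.7,255.3)),'B(-98,-75)':(cb,(369.7,267.2)),'B(120,-75)':(cb,(392,225))}
W={k:onz(c,u,.003)[:2] for k,(c,u) in bed.items()}
for k,w in W.items(): print(k,w.round(4))
D=np.array([[.12,-.075],[-.098,-.075],[.12,.075],[-.098,.075],[-.098,-.075],[.12,-.075],[.094,-.018],[0,0]])
P=np.array(list(W.values())+[[.677,-.030],[.5875,-.060]])
z=D@[1,1j];w=P@[1,1j];zc,wc=z-z.mean(),w-w.mean()
a=np.angle((np.conj(zc)*wc).sum());t=w.mean()-z.mean()*np.exp(1j*a)
print('yaw',np.degrees(a),'t',t);print((np.abs(z*np.exp(1j*a)+t-w)*1e3).round(1))
loc=lambda p:(complex(p[0],p[1])-t)*np.exp(-1j*a)
p,e=tri(ca,(284.4,217.),cb,(326.,222.));print('corner',p,e,loc(p))
n=np.array([-np.sin(a),0,0])
# -y corner from scene: intersect with dock y=-54mm
o,d=ray(ca,(269.2,243.4))
for (u,y) in (((269.2,243.4),-.054),((284.4,217.),.054)):
  o,d=ray(ca,u);yo=loc(o).imag;yd=(complex(d[0],d[1])*np.exp(-1j*a)).imag;q=o+d*(y-yo)/yd;print(loc(q),q[2],'ang',np.degrees(np.arctan2(q[2]-.0158,loc(q).real+.078)),np.hypot(q[2]-.0158,loc(q).real+.078))
E
```

```text
['finger_overhang']
A(+120,-75) [ 0.7297 -0.0661]
A(-98,-75) [ 0.5402 -0.1722]
A(+120,75) [0.6576 0.0629]
B(-98,75) [ 0.4635 -0.0501]
B(-98,-75) [ 0.533  -0.1779]
B(120,-75) [ 0.723  -0.0747]
yaw 29.216209751375516 t (0.586224226783424-0.06243344132055501j)
[3.8 4.6 3.5 5.3 4.8 7.  2.3 2.7]
corner [ 0.4634986  -0.0685492   0.13431463] 0.005401548621724381 (-0.11009810658341022+0.0545654535379337j)
(-0.10779744412331918-0.05399999999999988j) 0.1387123355104749 ang 103.62722129514154 0.12647264485619758
(-0.10844315939718374+0.054000000000000166j) 0.13786690153093784 ang 104.0037396502633 0.12580585997260227
```

Call:
{"method": "send_rows", "body": {
  "steps": [
    {"slide": [-0.46,-0.57,-0.06],"turn": 0.17,"claw": 1},
    {"slide": [-0.46,-0.57,-0.06],"turn": 0.17,"claw": 1},
    {"slide": [-0.46,-0.57,-0.06],"turn": 0.17,"claw": 1},
    {"slide": [-0.46,-0.57,-0.06],"turn": 0.17,"claw": 1},
    {"slide": [-0.46,-0.57,-0.06],"turn": 0.17,"claw": 1},
    {"slide": [-0.46,-0.57,-0.06],"turn": 0.17,"claw": 1},
    {"slide": [-0.46,-0.57,-0.06],"turn": 0.17,"claw": 1},
    {"slide": [-0.46,-0.57,-0.06],"turn": 0.17,"claw": 1},
    {"slide": [-0.46,-0.57,-0.06],"turn": 0.17,"claw": 1},
    {"slide": [-0.46,-0.57,-0.06],"turn": 0.17,"claw": 1},
    {"slide": [-0.46,-0.57,-0.06],"turn": 0.17,"claw": 1}
  ]
}}

```text
time_s: 1.02
tool_pos: [0.371, 0.2187, 0.2752]
eef_rot: [-2.191, -2.25, -0.001]
force: [-0.5, 0.9, -0.5]
opening: -0.004
gripper_force: 0.0
```

```bash
cat >> h.py <<'E'
from scipy.spatial.transform import Rotation as R
YAW=np.radians(29.2);ORG=np.array([.5862,-.0624,0])
def Rd(): return R.from_euler('z',YAW).as_matrix()
def todock(p): return Rd().T@(np.array(p)-ORG)
def goal(dx,dy,z):
    "print slide/turn to put TCP at dock (dx,dy), world z, tool x along dock x"
    o=get_obs();M=R.from_rotvec(o['eef_rot']).as_matrix()
    w=ORG+Rd()@np.array([dx,dy,0]);w[2]=z
    s=M.T@(w-o['tool_pos'])/.5
    y=np.degrees(np.arctan2(M[1,0],M[0,0]));t=-(np.degrees(YAW)-y);t=(t+180)%360-180
    print('t',o['time_s'].round(2),'dock',todock(o['tool_pos']).round(4),'slide',s.round(4),'turn',round(t/360,4),'F',(Rd().T@o['force']).round(2),'tilt',M[2].round(3),'open',o['opening'])
E
python3 - <<'E'
from h import *
print(finger_overhang); goal(-.165,0,.26); print(get_obs()['joint_pos'].round(2))
E
```

```text
0.014Traceback (most recent call last):
  File "<stdin>", line 2, in <module>
  File "h.py", line 34, in goal
    print('t',o['time_s'].round(2),'dock',todock(o['tool_pos']).round(4),'slide',s.round(4),'turn',round(t/360,4),'F',(Rd().T@o['force']).round(2),'tilt',M[2].round(3),'open',o['opening'])
              ^^^^^^^^^^^^^^^^^
AttributeError: 'float' object has no attribute 'round'
```

```bash
sed -i "s/o\['time_s'\].round(2)/round(o['time_s'],2)/" h.py; python3 - <<'E'
from h import *
goal(-.165,0,.26); print(get_obs()['joint_pos'].round(2))
c=calibration('wrist');o=get_obs();M=R.from_rotvec(o['eef_rot']).as_matrix();T=np.array(c['T'])
print('cam in tool',(M.T@(T[:3,3]-o['tool_pos'])).round(3),(M.T@T[:3,:3]).round(2).tolist(),c['fx'])
E
```

```text
t 1.02 dock [-0.0507  0.3504  0.2752] slide [-0.7268  0.123   0.0295] turn 0.1732 F [ 0.01  1.   -0.53] tilt [ 0.001 -0.    -1.   ] open -0.004114872795957612
[-0.97 -0.09  0.32  2.07  0.03  1.16 -0.63]
cam in tool [ 0.074  0.    -0.128] [[0.0, 0.96, 0.29], [1.0, 0.0, -0.0], [-0.0, 0.29, -0.96]] 398.9016473234381
```

Call:
{"method": "send_rows", "body": {
  "steps": [
    {"slide": [-0.727,0.123,0.03],"turn": 0.173,"claw": 1},
    {"slide": [-0.727,0.123,0.03],"turn": 0.173,"claw": 1},
    {"slide": [-0.727,0.123,0.03],"turn": 0.173,"claw": 1},
    {"slide": [-0.727,0.123,0.03],"turn": 0.173,"claw": 1},
    {"slide": [-0.727,0.123,0.03],"turn": 0.173,"claw": 1},
    {"slide": [-0.727,0.123,0.03],"turn": 0.173,"claw": 1},
    {"slide": [-0.727,0.123,0.03],"turn": 0.173,"claw": 1},
    {"slide": [-0.727,0.123,0.03],"turn": 0.173,"claw": 1},
    {"slide": [-0.727,0.123,0.03],"turn": 0.173,"claw": 1},
    {"slide": [-0.727,0.123,0.03],"turn": 0.173,"claw": 1},
    {"slide": [-0.727,0.123,0.03],"turn": 0.173,"claw": 1},
    {"slide": [-0.727,0.123,0.03],"turn": 0.173,"claw": 1}
  ]
}}

```text
time_s: 2.02
tool_pos: [0.444, -0.1386, 0.2599]
eef_rot: [-3.036, -0.806, 0.002]
force: [-0.5, 0.5, 0.7]
opening: -0.002
gripper_force: 0.0
```

```bash
python3 - <<'E'
from h import *
goal(-.165,0,.26); print(get_obs()['joint_pos'].round(2))
c=calibration('wrist');im=get_image('wrist');cv2.imwrite('pics/w1.png',im)
import json;json.dump({k:np.array(v).tolist() for k,v in c.items()},open('w1.json','w'))
for n,p in {'org':(0,0,.013),'btn':(.094,-.018,.06),'edge+':(-.108,.054,.138),'edge-':(-.108,-.054,.138),'bed-98,75':(-.098,.075,.003),'bed-98,-75':(-.098,-.075,.003)}.items():
    print(n,proj(c,ORG+Rd()@np.array(p)).round(0))
E
```

```text
t 2.02 dock [-0.1613  0.0029  0.2599] slide [-0.0074  0.0056 -0.0003] turn 0.0015 F [-0.17  0.63  0.65] tilt [-0.001 -0.001 -1.   ] open -0.0019025596119694726
[-0.54 -0.02  0.76  2.04  0.01  1.12 -0.84]
org [329.  16.]
btn [ 356. -132.]
edge+ [242. 154.]
edge- [416. 155.]
bed-98,75 [248. 131.]
bed-98,-75 [407. 132.]
```

View pics/w1.png

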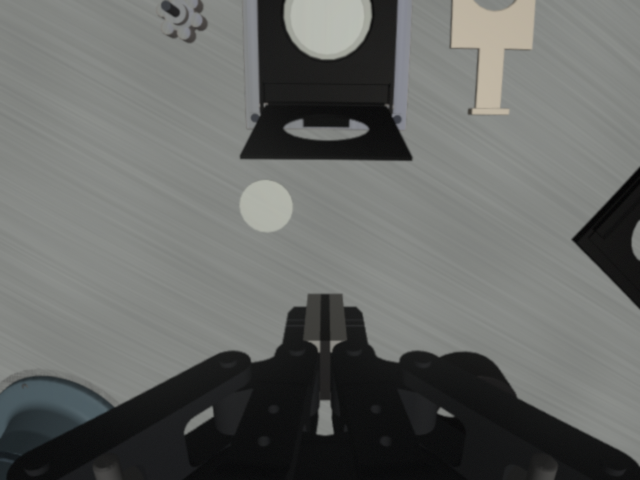

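The wrist view confirms the pose to about 3 mm: bed back corners at (247,127) and (409,127), roundel at (328,14), leaf edge from (241,158) to (411,159). I'll shift the origin by 2 mm along +x, take the leaf as about 106°, and go down behind it.

```bash
sed -i "s/ORG=np.array.*/ORG=np.array([.5880,-.0614,0])/" h.py; python3 - <<'E'
from h import *
goal(-.150,0,.136)
E
```

```text
t 2.07 dock [-0.1631  0.0034  0.2598] slide [0.0264 0.0073 0.2476] turn 0.0017 F [-0.37  0.04  0.57] tilt [-0.001 -0.001 -1.   ] open -0.001756646151074737
```

Call:
{"method": "send_rows", "body": {
  "steps": [
    {"slide": [0.01,0.007,0.08],"turn": 0.0017,"claw": 1},
    {"slide": [0.02,0.007,0.16],"turn": 0.0017,"claw": 1},
    {"slide": [0.026,0.007,0.21],"turn": 0.0017,"claw": 1},
    {"slide": [0.026,0.007,0.24],"turn": 0.0017,"claw": 1},
    {"slide": [0.026,0.007,0.248],"turn": 0.0017,"claw": 1},
    {"slide": [0.026,0.007,0.248],"turn": 0.0017,"claw": 1},
    {"slide": [0.026,0.007,0.248],"turn": 0.0017,"claw": 1}
  ]
}}

```text
time_s: 2.65
tool_pos: [0.4574, -0.1359, 0.1368]
eef_rot: [-3.041, -0.789, -0.001]
force: [0.2, -1.3, 1.0]
opening: -0.0
gripper_force: 0.0
```

```bash
cat >> h.py <<'E'
def arc(ths,r=.116,y=0):
    o=get_obs();M=R.from_rotvec(o['eef_rot']).as_matrix()
    for d in ths:
        t=np.radians(d);h=.00125
        x=-.077+r*np.cos(t)-h*np.sin(t)-.011;z=.0158+r*np.sin(t)+h*np.cos(t)+.014
        w=ORG+Rd()@np.array([x,y,0]);w[2]=z;print(d,(M.T@(w-o['tool_pos'])/.5).round(3).tolist(),round(x,4),round(z,4))
E
python3 - <<'E'
from h import *
goal(-.150,0,.136);arc([106,102,98,94,90,85,80,75,70,65,60,55,50,45])
E
```

```text
t 2.65 dock [-0.1504 -0.0013  0.1368] slide [ 0.0008 -0.0027  0.0017] turn -0.0003 F [-0.49 -1.25  0.99] tilt [ 0.001  0.    -1.   ] open -6.017234937314396e-06
106 [0.058, -0.003, -0.008] -0.1212 0.141
102 [0.074, -0.003, -0.012] -0.1133 0.143
98 [0.09, -0.003, -0.015] -0.1054 0.1445
94 [0.106, -0.003, -0.017] -0.0973 0.1454
90 [0.122, -0.003, -0.018] -0.0892 0.1458
85 [0.143, -0.003, -0.017] -0.0791 0.1455
80 [0.163, -0.003, -0.015] -0.0691 0.1443
75 [0.182, -0.003, -0.011] -0.0592 0.1422
70 [0.202, -0.003, -0.005] -0.0495 0.1392
65 [0.221, -0.003, 0.003] -0.0401 0.1355
60 [0.239, -0.003, 0.012] -0.0311 0.1309
55 [0.256, -0.003, 0.023] -0.0225 0.1255
50 [0.272, -0.003, 0.035] -0.0144 0.1195
45 [0.287, -0.003, 0.048] -0.0069 0.1127
```

Call:
{"method": "send_rows", "body": {
  "steps": [
    {"slide": [0.03,-0.003,0],"turn": 0,"claw": 1},
    {"slide": [0.05,-0.003,0],"turn": 0,"claw": 1},
    {"slide": [0.07,-0.003,-0.002],"turn": 0,"claw": 1},
    {"slide": [0.09,-0.003,-0.006],"turn": 0,"claw": 1},
    {"slide": [0.106,-0.003,-0.01],"turn": 0,"claw": 1},
    {"slide": [0.122,-0.003,-0.012],"turn": 0,"claw": 1},
    {"slide": [0.143,-0.003,-0.012],"turn": 0,"claw": 1},
    {"slide": [0.163,-0.003,-0.012],"turn": 0,"claw": 1},
    {"slide": [0.182,-0.003,-0.01],"turn": 0,"claw": 1},
    {"slide": [0.202,-0.003,-0.005],"turn": 0,"claw": 1},
    {"slide": [0.221,-0.003,0.003],"turn": 0,"claw": 1},
    {"slide": [0.239,-0.003,0.012],"turn": 0,"claw": 1},
    {"slide": [0.239,-0.003,0.012],"turn": 0,"claw": 1}
  ]
}}

```text
time_s: 3.73
tool_pos: [0.562, -0.0759, 0.1292]
eef_rot: [-3.041, -0.789, 0.0]
force: [1.0, 0.1, -1.1]
opening: -0.001
gripper_force: 0.0
```

```bash
python3 - <<'E'
from h import *
goal(-.0311,0,.1309);arc([60,55,50,45,40,35,30,25,20,15,10,6,3,0])
a=get_image('scene');b=get_image('side')
cv2.imwrite('pics/c2.png',np.hstack([cv2.resize(a[185:325,260:400],(400,400),interpolation=2),cv2.resize(b[160:290,300:430],(400,400),interpolation=2)]))
E
```

```text
t 3.73 dock [-0.0298  0.      0.1292] slide [-0.0027  0.0001 -0.0035] turn -0.0003 F [ 0.93 -0.37 -1.07] tilt [-0. -0. -1.] open -0.0010205912451411597
60 [-0.003, 0.0, -0.003] -0.0311 0.1309
55 [0.015, 0.0, 0.007] -0.0225 0.1255
50 [0.031, 0.0, 0.019] -0.0144 0.1195
45 [0.046, 0.0, 0.033] -0.0069 0.1127
40 [0.06, -0.0, 0.048] 0.0001 0.1053
35 [0.072, -0.0, 0.064] 0.0063 0.0974
30 [0.083, -0.0, 0.081] 0.0118 0.0889
25 [0.093, -0.0, 0.098] 0.0166 0.08
20 [0.101, -0.0, 0.117] 0.0206 0.0706
15 [0.107, -0.0, 0.136] 0.0237 0.061
10 [0.112, -0.0, 0.156] 0.026 0.0512
6 [0.114, -0.0, 0.172] 0.0272 0.0432
3 [0.115, -0.0, 0.184] 0.0278 0.0371
0 [0.116, -0.0, 0.196] 0.028 0.031
```

View pics/c2.png

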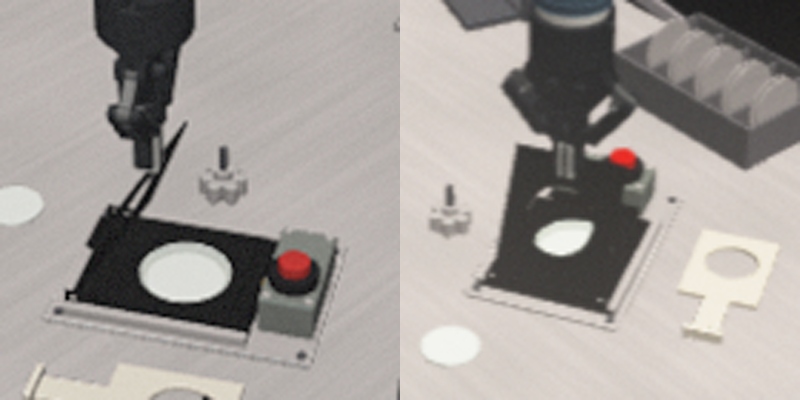

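The picture shows the leaf following the fingertips at about 60°, with the frame, roundel and button undisturbed. I'll carry on folding.

Call:
{"method": "send_rows", "body": {
  "steps": [
    {"slide": [0.015,0,0.007],"turn": 0,"claw": 1},
    {"slide": [0.031,0,0.019],"turn": 0,"claw": 1},
    {"slide": [0.046,0,0.033],"turn": 0,"claw": 1},
    {"slide": [0.06,0,0.048],"turn": 0,"claw": 1},
    {"slide": [0.072,0,0.064],"turn": 0,"claw": 1},
    {"slide": [0.083,0,0.081],"turn": 0,"claw": 1},
    {"slide": [0.093,0,0.098],"turn": 0,"claw": 1},
    {"slide": [0.101,0,0.117],"turn": 0,"claw": 1},
    {"slide": [0.107,0,0.136],"turn": 0,"claw": 1},
    {"slide": [0.112,0,0.156],"turn": 0,"claw": 1},
    {"slide": [0.114,0,0.166],"turn": 0,"claw": 1},
    {"slide": [0.114,0,0.174],"turn": 0,"claw": 1},
    {"slide": [0.114,0,0.18],"turn": 0,"claw": 1},
    {"slide": [0.114,0,0.184],"turn": 0,"claw": 1},
    {"slide": [0.114,0,0.184],"turn": 0,"claw": 1}
  ]
}}

```text
time_s: 5.08
tool_pos: [0.6101, -0.0506, 0.0381]
eef_rot: [-3.042, -0.784, 0.001]
force: [0.1, 0.2, -0.0]
opening: -0.0
gripper_force: 0.0
```

```bash
python3 - <<'E'
from h import *
goal(.027,0,.030)
E
```

```text
t 5.08 dock [ 0.0245 -0.0013  0.0381] slide [ 0.0049 -0.0027  0.0162] turn -0.0008 F [ 0.18  0.13 -0.  ] tilt [-0. -0. -1.] open -0.00021210524114806924
```

Call:
{"method": "send_rows", "body": {
  "steps": [
    {"slide": [0.004,-0.002,0.006],"turn": 0,"claw": 1},
    {"slide": [0.004,-0.002,0.01],"turn": 0,"claw": 1},
    {"slide": [0.004,-0.002,0.013],"turn": 0,"claw": 1},
    {"slide": [0.004,-0.002,0.015],"turn": 0,"claw": 1},
    {"slide": [0.004,-0.002,0.016],"turn": 0,"claw": 1},
    {"slide": [0.004,-0.002,0.016],"turn": 0,"claw": 1}
  ]
}}

```text
time_s: 5.58
tool_pos: [0.6118, -0.0484, 0.0305]
eef_rot: [-3.042, -0.785, -0.0]
force: [-1.0, 0.0, 1.9]
opening: -0.003
gripper_force: 0.8
```

```bash
python3 - <<'E'
from h import *
goal(.027,0,.029)
E
```

```text
t 5.58 dock [ 0.0271 -0.0003  0.0305] slide [-0.0002 -0.0005  0.0029] turn -0.0007 F [-0.9   0.51  1.9 ] tilt [ 0. -0. -1.] open -0.0025609158405400425
```

Call:
{"method": "send_rows", "body": {
  "steps": [
    {"slide": [0,0,0.002],"turn": 0,"claw": 1},
    {"slide": [0,0,0.003],"turn": 0,"claw": 1},
    {"slide": [0,0,0.003],"turn": 0,"claw": 1}
  ]
}}

```text
time_s: 5.83
tool_pos: [0.6119, -0.0485, 0.0298]
eef_rot: [-3.041, -0.784, -0.0]
force: [-2.3, 0.5, 6.3]
opening: -0.003
gripper_force: 3.2
```

```bash
python3 - <<'E'
from h import *
goal(.027,0,.029)
E
```

```text
t 5.83 dock [ 0.0271 -0.0004  0.0298] slide [-0.0002 -0.0008  0.0016] turn -0.0008 F [-1.76  1.6   6.33] tilt [ 0.    -0.001 -1.   ] open -0.003408443235101145
```

A firm 6 N reaction at tip height 16 mm means the leaf is flat. I'll lift off and go behind the tab for a look.

Call:
{"method": "send_rows", "body": {
  "steps": [
    {"slide": [0,0,-0.06],"turn": 0,"claw": 1},
    {"slide": [0,0,-0.12],"turn": 0,"claw": 1},
    {"slide": [-0.07,0,-0.18],"turn": 0,"claw": 1},
    {"slide": [-0.14,0,-0.18],"turn": 0,"claw": 1},
    {"slide": [-0.21,0,-0.18],"turn": 0,"claw": 1},
    {"slide": [-0.264,0,-0.18],"turn": 0,"claw": 1},
    {"slide": [-0.264,0,-0.18],"turn": 0,"claw": 1},
    {"slide": [-0.264,0,-0.18],"turn": 0,"claw": 1}
  ]
}}

```text
time_s: 6.5
tool_pos: [0.4944, -0.1135, 0.1187]
eef_rot: [-3.042, -0.779, 0.0]
force: [-0.2, 0.7, 0.1]
opening: -0.001
gripper_force: 0.0
```

```bash
python3 - <<'E'
from h import *
goal(-.09,0,.036)
c=calibration('wrist');im=get_image('wrist');cv2.imwrite('pics/w2.png',im)
import json;json.dump({k:np.array(v).tolist() for k,v in c.items()},open('w2.json','w'))
for n,p in {'tabtop':(-.058,0,.029),'tab+':(-.058,.02,.029),'tab-':(-.058,-.02,.029),'holeC':(-.014,0,.017),'edge':(.048,0,.017),'lip':(.055,0,.02)}.items(): print(n,proj(c,ORG+Rd()@np.array(p)).round(0))
E
```

```text
t 6.5 dock [-0.1071  0.0002  0.1187] slide [0.0342 0.0004 0.1654] turn -0.0013 F [0.15 0.69 0.11] tilt [ 0.    -0.001 -1.   ] open -0.0005140644318694796
tabtop [323. 167.]
tab+ [286. 167.]
tab- [360. 167.]
holeC [322.  84.]
edge [321. -39.]
lip [321. -56.]
```

View pics/w2.png

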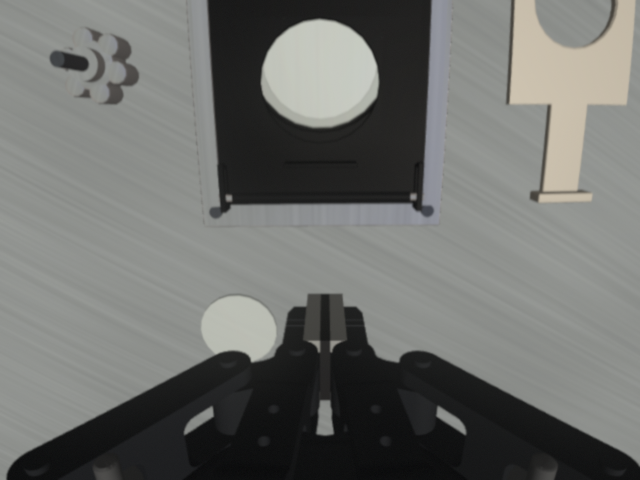

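The tab's top line is at px (285–356, 162), 5 px from where I predicted it, so it sits about 3 mm further in +x. The leaf is flat and the roundel shows through its hole. I'll lower behind the tab with the tips about 21.5 mm high.

Call:
{"method": "send_rows", "body": {
  "steps": [
    {"slide": [0.02,-0.002,0.06],"turn": 0,"claw": 1},
    {"slide": [0.044,-0.002,0.12],"turn": 0,"claw": 1},
    {"slide": [0.044,-0.002,0.15],"turn": 0,"claw": 1},
    {"slide": [0.044,-0.002,0.165],"turn": 0,"claw": 1},
    {"slide": [0.044,-0.002,0.166],"turn": 0,"claw": 1},
    {"slide": [0.044,-0.002,0.166],"turn": 0,"claw": 1},
    {"slide": [0.044,-0.002,0.166],"turn": 0,"claw": 1}
  ]
}}

```text
time_s: 7.13
tool_pos: [0.5159, -0.1012, 0.0367]
eef_rot: [3.041, 0.784, 0.002]
force: [0.2, -0.2, -0.5]
opening: -0.001
gripper_force: 0.0
```

```bash
python3 - <<'E'
from h import *
goal(-.0535,0.0012,.0355)
E
```

```text
t 7.13 dock [-0.0824  0.0004  0.0367] slide [ 0.0577 -0.0019  0.0024] turn -0.0008 F [ 0.04 -0.3  -0.54] tilt [ 0.001  0.001 -1.   ] open -0.0005118333904956894
```

Tips are clear of everything. I'll push slowly along +x.

Call:
{"method": "send_rows", "body": {
  "steps": [
    {"slide": [0.008,-0.001,0.001],"turn": 0,"claw": 1},
    {"slide": [0.014,-0.001,0.001],"turn": 0,"claw": 1},
    {"slide": [0.02,-0.001,0.001],"turn": 0,"claw": 1},
    {"slide": [0.026,-0.001,0.001],"turn": 0,"claw": 1},
    {"slide": [0.032,-0.001,0.001],"turn": 0,"claw": 1},
    {"slide": [0.038,-0.001,0.001],"turn": 0,"claw": 1},
    {"slide": [0.044,-0.001,0.001],"turn": 0,"claw": 1},
    {"slide": [0.048,-0.001,0.001],"turn": 0,"claw": 1},
    {"slide": [0.048,-0.001,0.001],"turn": 0,"claw": 1}
  ]
}}

```text
time_s: 7.88
tool_pos: [0.5355, -0.0886, 0.0349]
eef_rot: [-3.042, -0.785, 0.001]
force: [-3.7, -0.1, 3.2]
opening: 0.001
gripper_force: 1.5
```

```bash
python3 - <<'E'
from h import *
goal(-.0535,0.0012,.0355)
E
```

```text
t 7.88 dock [-0.0591  0.0019  0.0349] slide [ 0.0112  0.0013 -0.0012] turn -0.0007 F [-3.3   1.76  3.16] tilt [-0.001 -0.    -1.   ] open 0.0006525194060568715
```

Call:
{"method": "send_rows", "body": {
  "steps": [
    {"slide": [0.003,0,-0.001],"turn": 0,"claw": 1},
    {"slide": [0.006,0,-0.001],"turn": 0,"claw": 1},
    {"slide": [0.009,0,-0.001],"turn": 0,"claw": 1},
    {"slide": [0.012,0,-0.001],"turn": 0,"claw": 1},
    {"slide": [0.012,0,-0.001],"turn": 0,"claw": 1}
  ]
}}

```text
time_s: 8.3
tool_pos: [0.5384, -0.0871, 0.0355]
eef_rot: [-3.041, -0.783, 0.008]
force: [-4.7, -2.6, 1.0]
opening: 0.003
gripper_force: 2.3
```

```bash
python3 - <<'E'
from h import *
goal(-.0535,0.0012,.0355)
E
```

```text
t 8.3 dock [-0.0558  0.0018  0.0355] slide [ 0.0046  0.0011 -0.    ] turn -0.0009 F [-5.41  0.01  0.98] tilt [-0.005 -0.002 -1.   ] open 0.0034367324279481275
```

Call:
{"method": "send_rows", "body": {
  "steps": [
    {"slide": [0.003,0,0],"turn": 0,"claw": 1},
    {"slide": [0.006,0,0],"turn": 0,"claw": 1},
    {"slide": [0.008,0,0],"turn": 0,"claw": 1},
    {"slide": [0.008,0,0],"turn": 0,"claw": 1}
  ]
}}

```text
time_s: 8.63
tool_pos: [0.5387, -0.087, 0.0353]
eef_rot: [-3.041, -0.781, 0.017]
force: [-10.8, -5.1, 8.5]
opening: 0.002
gripper_force: 6.3
```

```bash
python3 - <<'E'
from h import *
goal(-.0535,0.0012,.0355)
E
```

```text
t 8.63 dock [-0.0555  0.0017  0.0353] slide [ 0.0041  0.001  -0.0005] turn -0.0011 F [-11.94   0.82   8.5 ] tilt [-0.01  -0.004 -1.   ] open 0.002082229583061833
```

Hard stop: the force rose to 12 N with no motion. I'll back off and check how far the leaf went.

Call:
{"method": "send_rows", "body": {
  "steps": [
    {"slide": [-0.015,0,0],"turn": 0,"claw": 1},
    {"slide": [-0.04,0,0],"turn": 0,"claw": 1},
    {"slide": [-0.055,0,0],"turn": 0,"claw": 1},
    {"slide": [-0.055,0,-0.06],"turn": 0,"claw": 1},
    {"slide": [-0.055,0,-0.13],"turn": 0,"claw": 1},
    {"slide": [-0.08,0,-0.17],"turn": 0,"claw": 1},
    {"slide": [-0.1,0,-0.17],"turn": 0,"claw": 1},
    {"slide": [-0.1,0,-0.17],"turn": 0,"claw": 1}
  ]
}}

```text
time_s: 9.3
tool_pos: [0.5003, -0.1092, 0.1221]
eef_rot: [-3.043, -0.782, -0.005]
force: [-0.8, -0.9, -1.5]
opening: -0.003
gripper_force: 0.0
```

```bash
python3 - <<'E'
from h import *
goal(-.0535,0.0012,.0355)
c=calibration('wrist');im=get_image('wrist');cv2.imwrite('pics/w3.png',im)
for n,p in {'tabtop':(-.058,0,.029),'tabhome':(-.044,0,.029),'org':(0,0,.013),'bed':(-.098,0,.003)}.items(): print(n,proj(c,ORG+Rd()@np.array(p)).round(1))
a=get_image('scene');b=get_image('side')
x=np.vstack([cv2.resize(a[230:320,265:385],(400,300),interpolation=2),cv2.resize(b[195:285,295:415],(400,300),interpolation=2)])
cv2.imwrite('pics/c3.png',np.hstack([cv2.resize(im[0:300,160:360],(400,600)),x]))
E
```

```text
t 9.3 dock [-0.0999  0.001   0.1221] slide [ 0.0922 -0.001   0.1735] turn -0.0011 F [-1.14 -0.41 -1.49] tilt [ 0.003  0.001 -1.   ] open -0.0027041188983698413
tabtop [324.5 180.1]
tabhome [324.3 154.6]
org [323.8  73.3]
bed [324.9 236. ]
```

View pics/c3.png

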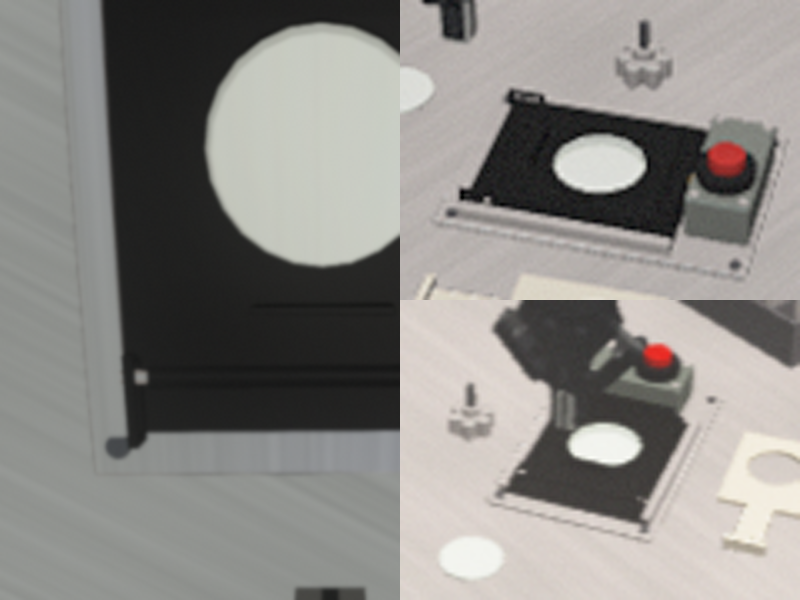

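The leaf lies flat, its pin is at the front of its slots, and its hole is centred on the glass. The tab measures about −43 mm against a home value of −44 mm. Frame, button and neighbours look undisturbed.

```bash
python3 -c "
from rig import *
print(hand_in())"
```

```text
the job is handed in; nothing more can be done
None
```

The leaf is folded flat and pushed by its thumb tab to a hard stop (12 N), with the tab within about 1 mm of its home position; the lip is too dark to see in the images, so the tucked edge is inferred from that travel, and the job is handed in at about 9.4 s.

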